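# Unlatch the tasting case and pack the crackers

### The arm

A 6-joint arm with a two-finger parallel gripper is mounted at the origin on a cart in front of the work surface, level with it; the furniture and walls round the work are solid. World frame = base frame: x ahead of the robot, y to its left, z up, the work surface at z = 0. Lengths are in m, angles in rad, forces in N, time in s.
With the tool pointing down it reaches from about 0.225 to 0.875 m from the base axis. Payload 3.4 kg.
Tool frame: the origin (TCP) lies on the centre line of the jaws, within the pads' length; the fingertips stand 17 mm ahead of it and the grasp point (between the pads) lies 2 mm behind it (manip.finger_overhang is the distance from the TCP to the fingertips, in m); y points along the fingers, x is the direction in which the jaws open and shut, and the axes are right-handed (so a half turn about y gives the same grasp; the last joint's range is limited). The gripper opens to 85 mm and grips with 20 to 120 N. Pads are 22 mm wide; open, the fingers measure 114 mm over their backs; the gripper's body (76 mm by 85 mm) begins 54 mm behind the grasp point. The pads swing forward as they close: fully open they stand 13 mm farther back than shut.
Start: joints at [-1.325, 0.276, 1.505, -0, 1.361, -0.121], TCP at [0.206, -0.537, 0.248] pointing down, gripper open.
Joint ranges: [-2.89, 2.89], [-0.75, 2.08], [0.22, 2.7], [-1.18, 4.32], [0.11, 2.71], [-2.7, 2.7]. Speed limits (rad/s): [2.57, 2.57, 3.14, 3.14, 3.14, 3.14].

### API

Orientations are given as a unit quaternion [w, x, y, z].
In Python, from rig import manip gives the robot as it stands.
- The arm moves only by the tool arm_command, never from a script. Its argument "commands" is a list of rows, each a list of 3 entries, a list of its own where there are three numbers: the finger opening in cm, from 0 to 8.54, then the shift along the world's x, y, z in cm, then the turn about the world's z in rad. A call has 1 to 12 rows; each row shifts and turns the commanded pose from where the row before left it; what a row does not reach is not made up. A row lasts 1/10 s, in which the tool goes at most 50 mm and 8.59 degrees, less where a joint would pass 70% of its speed; a pose out of reach is approached as far as the arm can. A call with a gripper value outside its range is refused whole. The fingers move at their own pace and stop on an object; "grip_force" is the grip in N (left out, the last holds). Time passes only in rows, so rows that do not move let the fingers close. It gives the time, the measured TCP pose, the force and the opening at its end, in the units of the state.
- manip.get_state(): the state, without advancing time (a new reading comes with each control period).
- manip.get_image(name): name is "scene" or "top"; returns a dict with "pixels" (400x640x3 uint8, red, green, blue), "range_z" (400x640 float32, m along the optical axis (not along the pixel's ray), 0 where there is no reading), "intrinsics" (3x3 intrinsics, pixels), "R" (3x3) and "t" (3): a world point X has camera coordinates R X + t. Camera axes: x right, y down, z forward; pixel columns grow to the right and rows downward; lengths in m; the calibration is good to about 2 mm. A picture is of the moment at which its call begins.
- manip.sign_off(): hands the job in, once; it reports no verdict.
The state is a dict: "clock": time; "qpos": joint angles; "qd": joint speeds; "effort": joint torques, N m; "position": TCP position; "ee_rot": TCP orientation; "contact_force": force on the tool from outside, world axes, zero at the start; "moment": the same for the moment, N m; "width": finger opening in m.
Only numpy, scipy, OpenCV 4.12 (cv2) and the standard library are available. Lean on these libraries where they do the work, as an engineer would, in place of code of your own. Each camera call takes 0.05 s, during which the arm holds its last target.

### The job

Flip the over-centre latch on the front of the aluminium case fully open, then raise the case's lid all the way back so that it stays open. Stand the small cracker carton upright inside the case and let go of it, leaving the jars standing where they are.

Things in the scene. Friction and masses are not known exactly. Their poses are not given: they have to be found in the camera images.
- case: Small aluminium case, fixed to the worktop, 150 (x) x 240 (y) mm and 95 mm high without its lid; walls 5 mm, inner floor 5 mm above the worktop, inside 140 x 230 mm and 90 mm deep. Origin: centre of its underside. Its +x axis points to its rear (hinge side), so the front with the latch looks along -x; z up.
- latch (a joint): Angle (rad) of the latch lever: 0 closed (lever stands upright at the middle of the case's front), 2.0 fully open (lever has swung forward, away from the case, and down). It turns about a level axis along the case's y. An over-centre spring presses it shut below 0.45 (about 4 N at the bar at first, less farther on) and snaps it to 2.0 by itself once past 0.45. While it is shut its wire loop holds the lid down; once the lever has snapped open the lid is free.
- latch_pivot (a point): Point on the lever's pivot axis, 20 mm in front of the case's front wall, 50 mm above the worktop, in the middle.
- latch_bar (a point): Centre of the round cross bar (13 mm thick, 70 mm long along the case's y) at the free end of the latch lever, 98 mm from the pivot. Closed, it stands 148 mm above the worktop, 26 mm above the top of the closed lid (the lid's front wall is about 23 mm behind it), with free space behind it over the lid, so that it can be pulled forward from behind. Moves with the lever.
- lid (a joint): Angle (rad) of the lid: 0 shut, 1.66 fully open against its stop (just past upright). A stiff hinge: the lid (0.3 kg) stays where it is left; lifting it at a lip takes about 4 N.
- lid_hinge (a point): Middle of the lid's hinge axis (along the case's y), on the rear top edge of the case, 95 mm above the worktop. Fixed to the case.
- lid_lip_left (a point): Middle of the front edge of the left (case's +y) lifting lip of the lid: a 60 mm wide, 6 mm thick tongue that overhangs the case's front wall by 30 mm, level with the wall's top, its underside 96 mm above the worktop with free space below and beside its outer end. It lies 82 mm from the case's middle (the lip's outer end 112 mm), 180 mm from the hinge axis. Moves with the lid.
- lid_lip_right (a point): The same for the right lip (case's -y side).
- lid_handle (a point): Centre of the bar (11 mm thick, about 84 mm long along the case's y) of the carrying handle on the lid, 34 mm above the lid's top, 95 mm in front of the hinge axis. The lid is 27 mm high in all, so its top is 122 mm above the worktop when shut. Moves with the lid.
- carton_mid (a point): Centre (35 mm up) of the small cracker carton, a printed cardboard box: 57 (its x) x 63 (its y) x 70 (z) mm, 0.14 kg, standing upright and loose; z along its height.
- wire_cutter: Cheese wire cutter, a fixed bystander at the right: a 30 mm high slab, 310 mm long (x from -88 to +222 mm of its origin) and 210 mm wide (y -105 to +105); its bow stands raised in the plane y = +35 mm, with its wooden handle up to 330 mm high at x = -135 mm. Keep the arm clear of it. Origin on the worktop, axes along the robot's.
- squat_jar_mid (a point): Centre (43 mm up) of a squat jar, 62 mm in diameter, 86 mm tall, loose; not to be disturbed.
- tall_jar_mid (a point): Centre (54 mm up) of a wide tall jar, 63 mm in diameter, 109 mm tall, loose; not to be disturbed.
Not all that is in view belongs to the job. Leave any blue look-alike of the part that bears squat_jar_mid alone.

How it is judged:
On the way, in this order (a step that is already met when the one before it is completed fails the run):
1. the latch is open while the lid is still down (value of joint latch above 1.7 rad and value of joint lid below 0.2 rad), for 0.1 s.
2. the lid is raised all the way (value of joint lid above 1.4 rad), for 0.2 s.
At the end, for the whole second after the job is handed in: The latch lever is open (over 1.7 rad), the lid stays raised (over 1.4 rad), and the carton stands upright (within 0.2 rad) and at rest on the floor of the case; the jars stand upright (x of carton_mid in the frame of case between -0.065 and 0.065 m and y of carton_mid in the frame of case between -0.11 and 0.11 m and z of carton_mid in the frame of case between 0.03 and 0.055 m and angle between each of carton_mid, squat_jar_mid, tall_jar_mid's own z axis and vertical below 0.2 rad and value of joint lid above 1.4 rad and value of joint latch above 1.7 rad and linear speed of carton below 0.02 m/s); the robot touches nothing.
It fails at once if a jar is moved by more than 40 mm or tipped over (distance of any of squat_jar_mid, tall_jar_mid from where it was at the start of the episode above 0.04 m or angle between any of squat_jar_mid, tall_jar_mid's own z axis and vertical above 0.6 rad).
It also fails if it takes over 64 s, if anything falls off the work surface, if the arm or the gripper's body presses on something with over 40 N, if the wrist force passes 120 N, or if a joint passes its speed limit or range.

## Working session

There is one attempt and no reset: what is moved stays moved. The work goes in short steps, Python scripts to look and compute and a tool call to move; the robot and the scene stay as the last step left them, time stands still between calls to the robot, and variables do not carry over. Pictures are saved under pics/ and viewed, and the job is handed in when it is done.

Besides the shell and the picture viewer there is one more tool, called after "Request:" as name(argument=value, ...), one argument or row to a line, values as JSON. arm_command: Moves the arm, as the interface text tells. Its arguments: {"type":"object","properties":{"commands":{"type":"array"},"grip_force":{"type":"number"}},"required":["commands"]}

```bash
ls; mkdir -p pics; cat > h.py <<'E'
import numpy as np, cv2
from rig import manip
def snap(n,f):
    d=manip.get_image(n); cv2.imwrite(f,cv2.cvtColor(d['pixels'],cv2.COLOR_RGB2BGR)); np.savez(f[:-4]+'.npz',**d); return d
def world(d):
    z=d['range_z']; K=d['intrinsics']; v,u=np.mgrid[:z.shape[0],:z.shape[1]]
    c=np.stack([(u-K[0,2])/K[0,0]*z,(v-K[1,2])/K[1,1]*z,z],-1)
    return (c-d['t'])@d['R']
E
python3 - <<'E'
from h import *
for n in('scene','top'):
    d=snap(n,f'pics/{n}0.png'); print(n,d['R'].round(3).tolist(),d['t'],-d['R'].T@d['t'])
print(manip.get_state())
E
```

```text
pics
scene [[-0.826, -0.563, -0.008], [-0.411, 0.612, -0.675], [0.385, -0.555, -0.737]] [0.426741   0.26978985 1.357214  ] [-0.05882712  0.82843048  1.18624053]
top [[0.363, -0.932, -0.005], [-0.878, -0.34, -0.337], [0.313, 0.127, -0.941]] [-0.15654552  0.49681187  1.68914974] [-0.03500679 -0.19106053  1.75693647]
{'clock': 0.1, 'qpos': array([-1.32501412e+00,  2.76515203e-01,  1.50598679e+00, -2.75598152e-05,
        1.36071485e+00, -1.21009535e-01]), 'qd': array([-0.00038772,  0.00083697, -0.0025067 ,  0.0007978 ,  0.0006853 ,
       -0.00083131]), 'effort': array([ 4.67049249e-04, -4.17700875e+01, -2.46404350e+01, -3.56285127e-04,
        5.81815621e-03, -1.45447285e-05]), 'position': array([ 0.20608089, -0.5363291 ,  0.2475435 ]), 'ee_rot': array([ 0.58317356, -0.58242797,  0.40086532, -0.39999157]), 'contact_force': array([ 0.1046945 , -0.46542401, -0.49496787]), 'moment': array([ 0.00194288, -0.02430716, -0.00581484]), 'width': 0.08557369919630382}
```

View pics/scene0.png

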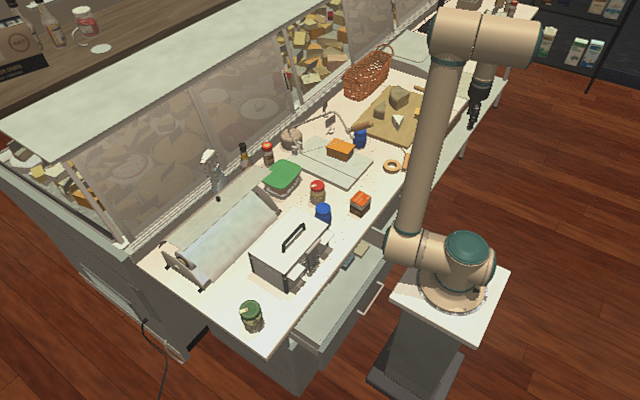

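View pics/top0.png

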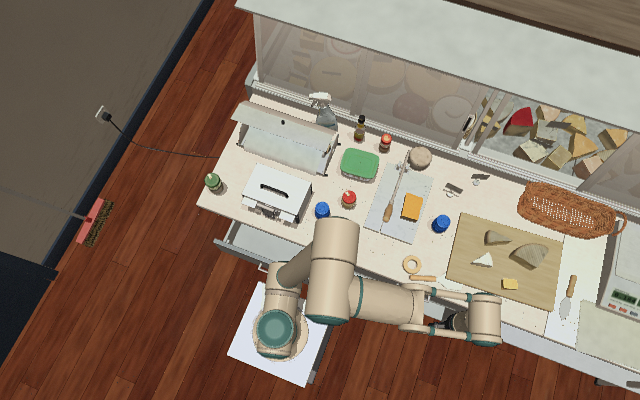

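```bash
python3 - <<'E'
import cv2
a=cv2.imread('pics/scene0.png')[170:340,220:400]; cv2.imwrite('pics/c1.png',cv2.resize(a,None,fx=3.5,fy=3.5,interpolation=cv2.INTER_CUBIC)[:600])
a=cv2.imread('pics/top0.png')[150:230,195:375]; cv2.imwrite('pics/c2.png',cv2.resize(a,None,fx=4.4,fy=4.4,interpolation=cv2.INTER_CUBIC))
E
```

```text
(no output)
```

View pics/c1.png

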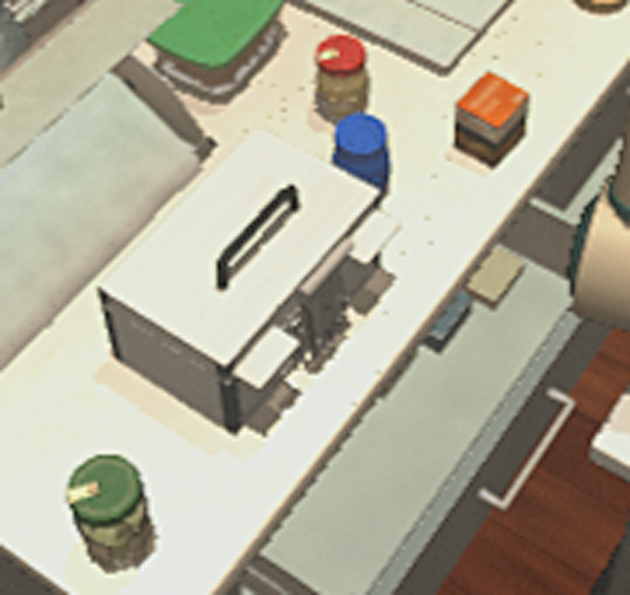

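View pics/c2.png

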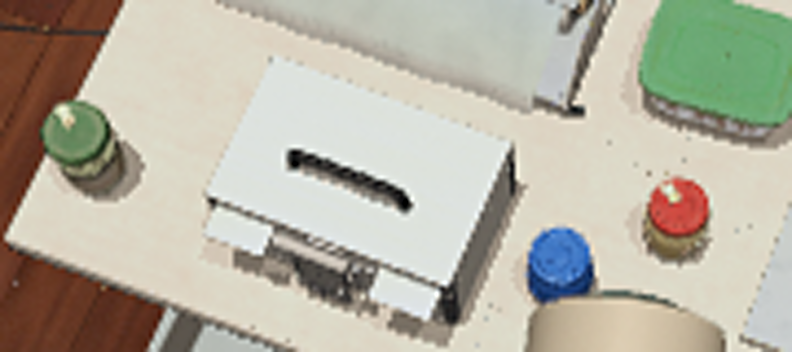

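```bash
python3 - <<'E'
from h import *
for n in('scene','top'):
    d=dict(np.load(f'pics/{n}0.npz')); W=world(d)
    np.set_printoptions(precision=3,suppress=True)
    P={'scene':[(252,257),(283,214),(294,237),(360,197),(323,208),(317,187),(250,308),(329,222),(291,265),(326,245)],'top':[(212,178),(270,190),(348,198),(321,208),(360,163)]}[n]
    for u,v in P: print(n,u,v,W[v,u])
    # heights map: plan occupancy
    m=(W[...,2]>0.13)&(W[...,2]<0.18)&(W[...,0]>0.2)&(W[...,0]<.7)&(W[...,1]>-.1)&(W[...,1]<.5)
    p=W[m]; print(len(p)); 
    m2=(abs(W[...,2]-.122)<.006)&(W[...,0]>0.2)&(W[...,0]<.7)&(W[...,1]>-.1)&(W[...,1]<.5)&(d['range_z']>0)
    q=W[m2][:,:2].astype(np.float32); print(len(q), cv2.minAreaRect(q), cv2.boxPoints(cv2.minAreaRect(q)))
E
```

```text
scene 252 257 [0.561 0.339 0.101]
scene 283 214 [ 0.652  0.074 -0.003]
scene 294 237 [0.486 0.212 0.122]
scene 360 197 [ 0.419 -0.104  0.074]
scene 323 208 [0.497 0.028 0.087]
scene 317 187 [ 0.577 -0.05   0.083]
scene 250 308 [0.444 0.481 0.107]
scene 329 222 [0.468 0.032 0.031]
scene 291 265 [0.428 0.304 0.123]
scene 326 245 [0.423 0.118 0.021]
324
2552 ((0.38807183504104614, 0.21962696313858032), (0.3766201138496399, 0.2468554973602295), 1.1387096643447876) [[0.197 0.339]
 [0.202 0.092]
 [0.579 0.1  ]
 [0.574 0.347]]
top 212 178 [0.452 0.481 0.106]
top 270 190 [0.485 0.237 0.119]
top 348 198 [ 0.575 -0.063  0.092]
top 321 208 [0.497 0.023 0.089]
top 360 163 [ 0.749 -0.055  0.069]
210
1775 ((0.4888301491737366, 0.29113060235977173), (0.39295169711112976, 0.17461150884628296), 89.8089828491211) [[0.401 0.095]
 [0.575 0.094]
 [0.577 0.487]
 [0.402 0.488]]
```

```bash
python3 - <<'E'
from h import *
np.set_printoptions(precision=4,suppress=True)
def comp(d,W,zr,xr,yr):
    m=(W[...,2]>zr[0])&(W[...,2]<zr[1])&(W[...,0]>xr[0])&(W[...,0]<xr[1])&(W[...,1]>yr[0])&(W[...,1]<yr[1])&(d['range_z']>0)
    return W[m]
for n in('scene','top'):
    d=dict(np.load(f'pics/{n}0.npz')); W=world(d)
    for nm,z,x,y in [('lid',(.115,.128),(.41,.65),(.06,.38)),('handle',(.148,.165),(.42,.6),(.1,.35)),('bar',(.14,.162),(.33,.42),(.1,.35)),('lips',(.095,.108),(.3,.41),(.05,.4)),('carton',(.064,.08),(.3,.5),(-.2,-.04)),('redjar',(.075,.12),(.5,.65),(-.12,0)),('green',(.09,.12),(.38,.52),(.4,.56)),('blue',(.078,.1),(.42,.56),(-.03,.08))]:
        p=comp(d,W,z,x,y)
        if len(p)<5: print(n,nm,len(p));continue
        r=cv2.minAreaRect(p[:,:2].astype(np.float32))
        print(n,nm,len(p),'ctr',np.array(r[0]),'size',np.array(r[1]),'ang',r[2],'z med',np.median(p[:,2]),'max',p[:,2].max(),'bb',p[:,:2].min(0),p[:,:2].max(0))
    m=(W[...,2]>.01)&(W[...,0]>.25)&(W[...,0]<.62)&(W[...,1]<-.13)&(W[...,1]>-.5)&(d['range_z']>0)&(W[...,2]<.4)
    p=W[m]; print('right stuff',p.min(0),p.max(0),len(p))
E
```

```text
scene lid 2560 ctr [0.4972 0.2216] size [0.243  0.1524] ang 89.03556060791016 z med 0.12097932756801412 max 0.12791174329509122 bb [0.4193 0.0993] [0.574  0.3444]
scene handle 113 ctr [0.4789 0.2229] size [0.0147 0.1125] ang 0.2826129198074341 z med 0.1583236297628174 max 0.16410752231701428 bb [0.4713 0.1667] [0.4861 0.2792]
scene bar 84 ctr [0.4005 0.2229] size [0.0707 0.014 ] ang 89.14785766601562 z med 0.15192175897872368 max 0.15750358069760553 bb [0.3935 0.1876] [0.4076 0.2582]
scene lips 189 ctr [0.402  0.2216] size [0.2251 0.0179] ang 89.28379821777344 z med 0.10072247839123125 max 0.10769098458363374 bb [0.3919 0.109 ] [0.41   0.3342]
scene carton 197 ctr [ 0.4155 -0.104 ] size [0.0693 0.0563] ang 85.02175903320312 z med 0.0682094981257577 max 0.07469343715710403 bb [ 0.3862 -0.1389] [ 0.4456 -0.0673]
scene redjar 143 ctr [ 0.5814 -0.0588] size [0.0496 0.0586] ang 34.20711135864258 z med 0.08433007461429211 max 0.09026858298823029 bb [ 0.5524 -0.0867] [ 0.6094 -0.0288]
scene green 366 ctr [0.441  0.4845] size [0.0606 0.0614] ang 5.854950904846191 z med 0.10799096352454586 ma
[... 801 characters left out ...]
] size [0.0151 0.2228] ang 0.1509099006652832 z med 0.10231207289980364 max 0.10787830031650604 bb [0.3947 0.1061] [0.4099 0.329 ]
top carton 0
top redjar 151 ctr [ 0.5617 -0.0365] size [0.0558 0.1219] ang 37.17654037475586 z med 0.08703183377693645 max 0.09719267565158218 bb [ 0.5026 -0.0903] [ 0.6129 -0.0018]
top green 193 ctr [0.4429 0.4766] size [0.0632 0.0596] ang 82.7576675415039 z med 0.10832778863647714 max 0.11889810386117967 bb [0.4137 0.4453] [0.4735 0.5093]
top blue 149 ctr [0.4992 0.0215] size [0.0544 0.0529] ang 8.78173828125 z med 0.08638420230036474 max 0.0965852318847643 bb [ 0.4716 -0.0048] [0.5273 0.0475]
right stuff [ 0.3556 -0.4991  0.01  ] [ 0.62   -0.1319  0.3337] 2151
```

```bash
python3 - <<'E'
from h import *
np.set_printoptions(precision=3,suppress=True)
for n in('scene','top'):
    d=dict(np.load(f'pics/{n}0.npz')); W=world(d)
    for lo,hi in((.02,.05),(.05,.1),(.1,.2),(.2,.36)):
      for y0 in np.arange(-.5,-.04,.05):
        m=(W[...,2]>lo)&(W[...,2]<hi)&(W[...,0]>.3)&(W[...,0]<.75)&(W[...,1]>y0)&(W[...,1]<y0+.05)&(d['range_z']>0)
        p=W[m]
        if len(p)>3: print(n,(lo,hi),'y',round(y0,2),len(p),p.min(0),p.max(0))
d=dict(np.load('pics/scene0.npz')); W=world(d)
m=(abs(W[...,2]-.070)<.006)&(W[...,0]>.36)&(W[...,0]<.47)&(W[...,1]<-.05)&(W[...,1]>-.15)
p=W[m]; 
ang=[(cv2.contourArea(np.float32([[0,0]])) ) for _ in [0]]
h=cv2.convexHull(p[:,:2].astype(np.float32))[:,0]; print(h)
E
```

```text
scene (0.02, 0.05) y -0.5 21 [ 0.388 -0.489  0.02 ] [ 0.411 -0.451  0.027]
scene (0.02, 0.05) y -0.45 97 [ 0.373 -0.447  0.02 ] [ 0.644 -0.401  0.05 ]
scene (0.02, 0.05) y -0.4 67 [ 0.367 -0.4    0.02 ] [ 0.748 -0.35   0.034]
scene (0.02, 0.05) y -0.35 234 [ 0.501 -0.35   0.02 ] [ 0.748 -0.3    0.05 ]
scene (0.02, 0.05) y -0.3 459 [ 0.501 -0.3    0.022] [ 0.75  -0.25   0.049]
scene (0.02, 0.05) y -0.25 486 [ 0.5  -0.25  0.02] [ 0.749 -0.2    0.036]
scene (0.02, 0.05) y -0.2 543 [ 0.5  -0.2   0.02] [ 0.75  -0.15   0.037]
scene (0.02, 0.05) y -0.15 40 [ 0.387 -0.15   0.02 ] [ 0.714 -0.102  0.049]
scene (0.02, 0.05) y -0.1 130 [ 0.389 -0.099  0.02 ] [ 0.702 -0.051  0.05 ]
scene (0.02, 0.05) y -0.05 108 [ 0.553 -0.049  0.02 ] [ 0.699 -0.002  0.05 ]
scene (0.05, 0.1) y -0.5 5 [ 0.597 -0.461  0.059] [ 0.612 -0.451  0.086]
scene (0.05, 0.1) y -0.45 104 [ 0.59 -0.45  0.05] [ 0.644 -0.41   0.09 ]
scene (0.05, 0.1) y -0.35 175 [ 0.584 -0.349  0.05 ] [ 0.693 -0.3    0.084]
scene (0.05, 0.1) y -0.3 208 [ 0.583 -0.3    0.05 ] [ 0.688 -0.266  0.085]
scene (0.05, 0.1) y -0.25 6 [ 0.693 -0.224  0.06
[... 1354 characters left out ...]
82]
top (0.05, 0.1) y -0.35 306 [ 0.587 -0.349  0.051] [ 0.692 -0.3    0.092]
top (0.05, 0.1) y -0.3 149 [ 0.586 -0.3    0.051] [ 0.692 -0.273  0.092]
top (0.05, 0.1) y -0.15 83 [ 0.694 -0.129  0.053] [ 0.75  -0.1    0.082]
top (0.05, 0.1) y -0.1 314 [ 0.553 -0.1    0.05 ] [ 0.749 -0.05   0.097]
top (0.05, 0.1) y -0.05 220 [ 0.481 -0.05   0.05 ] [ 0.75  -0.     0.095]
top (0.2, 0.36) y -0.25 247 [ 0.456 -0.239  0.216] [ 0.749 -0.214  0.334]
[[ 0.446 -0.083]
 [ 0.445 -0.075]
 [ 0.43  -0.072]
 [ 0.42  -0.07 ]
 [ 0.393 -0.067]
 [ 0.39  -0.069]
 [ 0.387 -0.115]
 [ 0.386 -0.129]
 [ 0.388 -0.132]
 [ 0.393 -0.133]
 [ 0.418 -0.139]
 [ 0.435 -0.139]
 [ 0.438 -0.136]
 [ 0.441 -0.133]
 [ 0.443 -0.108]]
```

Request:
arm_command(
  commands=[
    [0,[1.8,3.5,3],0.149],
    [0,[1.8,3.5,3],0.149],
    [0,[1.8,3.5,3],0.149],
    [0,[1.8,3.5,3],0.149],
    [0,[1.8,3.5,3],0.149],
    [0,[0.6,4.9,0],0.149],
    [0,[0.6,4.9,0],0.149],
    [0,[0.6,4.9,0],0.149],
    [0,[0.6,4.9,0],0],
    [0,[0.6,4.9,0],0],
    [0,[0.6,4.9,0],0],
    [0,[0.6,4.9,0],0],
  ],
  grip_force=30,
)

```text
clock: 1.3
position: [0.3376, -0.0169, 0.3982]
ee_rot: [-0.707, 0.707, -0.004, 0.005]
contact_force: [0.3, 0.4, 0.1]
width: -0.0001
```

Request:
arm_command(
  commands=[
    [0,[2,4.4,-1],0],
    [0,[2,4.4,-1],0],
    [0,[2,4.4,-1],0],
    [0,[2,4.4,-1],0],
    [0,[2.1,4.3,-1],0],
    [0,[0,1.8,-4],0],
    [0,[0,0,-4.9],0],
    [0,[0,0,-4.9],0],
    [0,[0,0,-3],0],
    [0,[0,0,0],0],
  ],
)

```text
clock: 2.3
position: [0.4355, 0.2171, 0.1758]
ee_rot: [-0.706, 0.708, -0.008, 0.0]
contact_force: [-0.2, -0.7, -0.2]
width: 0.0001
```

```bash
python3 - <<'E'
from h import *
print(manip.finger_overhang, manip.get_state()['position'])
d=snap('scene','pics/s1.png'); W=world(d)
cv2.imwrite('pics/s1c.png',cv2.resize(cv2.imread('pics/s1.png')[170:320,220:400],None,fx=4,fy=4,interpolation=cv2.INTER_CUBIC))
m=(W[...,2]>.165)&(W[...,2]<.26)&(abs(W[...,0]-.438)<.04)&(abs(W[...,1]-.22)<.04)&(d['range_z']>0)
p=W[m]; print(len(p),p.min(0),p.max(0))
for z in np.arange(.165,.26,.01):
    q=p[abs(p[:,2]-z)<.005]
    if len(q): print(z.round(3),len(q),q.min(0),q.max(0))
E
```

```text
0.017 [0.43550582 0.21711445 0.17583095]
249 [0.39807564 0.20797861 0.16699921] [0.47737337 0.24020962 0.25986069]
0.165 2 [0.43778269 0.22561875 0.16699921] [0.44491812 0.23005999 0.16723362]
0.175 17 [0.41927684 0.21631895 0.17008659] [0.44818594 0.23258435 0.17995609]
0.185 20 [0.41842484 0.22126033 0.18003368] [0.4461796  0.23239986 0.18984955]
0.195 11 [0.41955449 0.22633441 0.19109002] [0.44837275 0.23183401 0.19969641]
0.205 23 [0.40642731 0.22500512 0.20224452] [0.46647597 0.23426213 0.20996879]
0.215 51 [0.39938141 0.20797861 0.21024769] [0.4718497  0.23492044 0.21998994]
0.225 34 [0.40026088 0.21242623 0.22036237] [0.47737337 0.23791189 0.22988163]
0.235 38 [0.40924479 0.22222811 0.23009973] [0.47533709 0.23862516 0.23977004]
0.245 25 [0.40643219 0.22777495 0.24031904] [0.47628379 0.23793822 0.24991152]
0.255 28 [0.39807564 0.22777423 0.2500346 ] [0.45343503 0.24020962 0.25986069]
```

View pics/s1c.png

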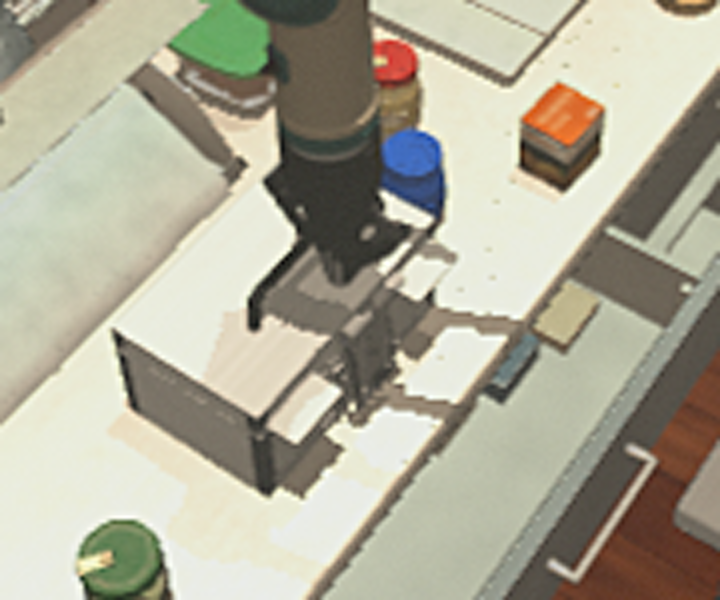

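Request:
arm_command(
  commands=[
    [0,[0,0,-1.2],0],
    [0,[0,0,-1.1],0],
    [0,[0,0,0],0],
  ],
)

```text
clock: 2.65
position: [0.4389, 0.218, 0.1569]
ee_rot: [-0.707, 0.707, -0.005, 0.004]
contact_force: [-0.2, -0.1, -0.5]
width: -0.0
```

Request:
arm_command(
  commands=[
    [0,[0,0,-0.4],0],
    [0,[-1.2,0,0],0],
    [0,[-1.2,0,0],0],
    [0,[-1.2,0,-0.1],0],
    [0,[-1.2,0,-0.3],0],
    [0,[-1.2,0,-0.3],0],
    [0,[-1.2,0,-0.3],0],
    [0,[-0.8,0,-0.3],0],
    [0,[0,0,0],0],
    [0,[0,0,0],0],
    [0,[0,0,0],0],
  ],
)

```text
clock: 3.75
position: [0.3599, 0.2184, 0.1405]
ee_rot: [0.707, -0.707, 0.004, -0.005]
contact_force: [-0.2, 0.4, -0.3]
width: 0.0001
```

```bash
python3 - <<'E'
from h import *
d=snap('scene','pics/s2.png')
cv2.imwrite('pics/s2c.png',cv2.resize(cv2.imread('pics/s2.png')[170:320,220:400],None,fx=4,fy=4,interpolation=cv2.INTER_CUBIC))
E
```

```text
(no output)
```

View pics/s2c.png

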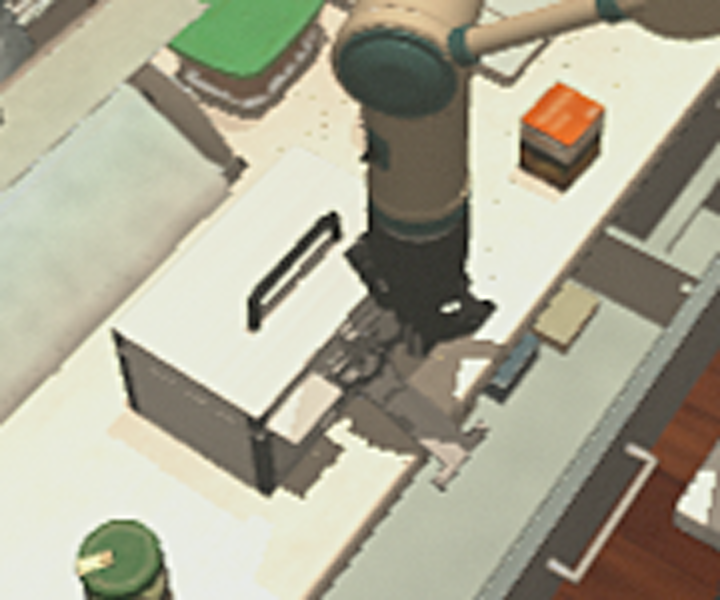

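Request:
arm_command(
  commands=[
    [4,[0,0,4],0],
    [4,[0,0,4],0],
    [5,[2,0,2],0],
    [5,[4,0,0],0],
    [5,[4,0,0],0],
    [5,[1.8,0,-2],0],
    [5,[0,0,-2.5],0],
    [5,[0,0,-2.0],0],
    [5,[0,0,-1.7],0],
    [5,[0,0,0],0],
  ],
)

```text
clock: 4.8
position: [0.476, 0.2175, 0.1559]
ee_rot: [-0.706, 0.708, -0.006, 0.003]
contact_force: [0.0, 0.3, -0.9]
width: 0.0498
```

```bash
python3 - <<'E'
from h import *
d=snap('scene','pics/s3.png');W=world(d)
cv2.imwrite('pics/s3c.png',cv2.resize(cv2.imread('pics/s3.png')[170:320,220:400],None,fx=4,fy=4,interpolation=cv2.INTER_CUBIC))
print(manip.get_state()['position'],manip.get_state()['width'])
m=(W[...,2]<.135)&(W[...,0]<.39)&(W[...,0]>.28)&(abs(W[...,1]-.22)<.05)&(d['range_z']>0)&(W[...,2]>-.02)
p=W[m];
for x in np.arange(.29,.39,.01):
    q=p[abs(p[:,0]-x)<.005]; 
    if len(q): print(x.round(2),len(q),q.min(0),q.max(0))
E
```

```text
[0.47694883 0.21789751 0.15736723] 0.04978118718230096
0.31 44 [0.30892404 0.18868127 0.00058007] [0.31482244 0.25842931 0.0158825 ]
0.32 48 [0.31507496 0.18952509 0.00638459] [0.32472953 0.25779428 0.01785213]
0.33 35 [0.32506268 0.20629357 0.01153757] [0.33444194 0.24001072 0.02184669]
0.34 34 [0.33531563 0.20569477 0.01626242] [0.34498664 0.24151119 0.02822136]
0.35 103 [ 0.34534888  0.17096314 -0.01998066] [0.3548181  0.26918393 0.03449795]
0.36 79 [ 0.35508922  0.17128039 -0.00523678] [0.36489523 0.2692665  0.0390011 ]
0.37 80 [ 0.36511433  0.17228631 -0.00776763] [0.37497572 0.26916108 0.04183642]
0.38 113 [ 0.37519593  0.17152138 -0.00494849] [0.3848116  0.26831657 0.1210213 ]
0.39 46 [ 0.38500036  0.17386028 -0.00652653] [0.38991419 0.26956273 0.09491162]
```

View pics/s3c.png

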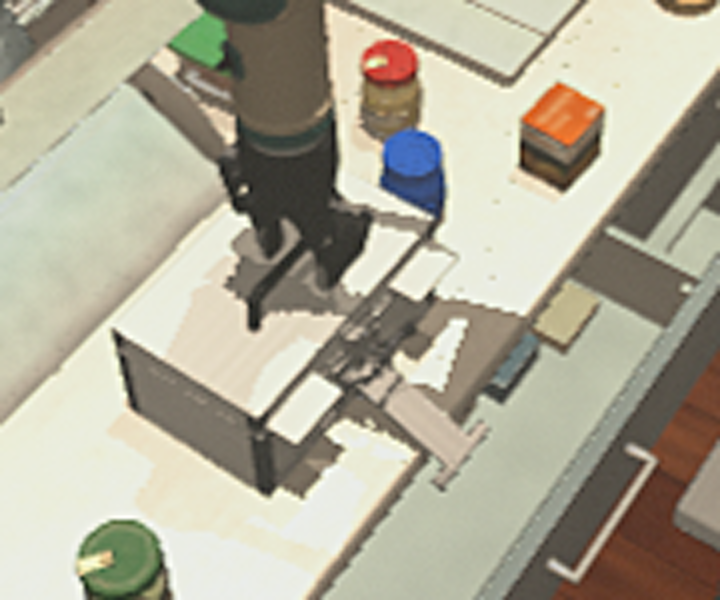

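Request:
arm_command(
  commands=[
    [0,[0,0,0],0],
    [0,[0,0,0],0],
    [0,[0,0,0],0],
    [0,[0,0,0],0],
    [0,[0,0,0],0],
    [0,[0.55,0,0.8],0],
    [0,[0.65,0,0.75],0],
    [0,[0.7,0,0.7],0],
    [0,[0.76,0,0.62],0],
    [0,[0,0,0],0],
  ],
  grip_force=40,
)

```text
clock: 5.85
position: [0.5042, 0.2182, 0.1877]
ee_rot: [-0.707, 0.707, -0.004, 0.004]
contact_force: [0.5, 0.5, -4.5]
width: 0.0094
```

```bash
python3 - <<'E'
from h import *
d=snap('scene','pics/s4.png');W=world(d)
cv2.imwrite('pics/s4c.png',cv2.resize(cv2.imread('pics/s4.png')[170:320,220:400],None,fx=4,fy=4,interpolation=cv2.INTER_CUBIC))
s=manip.get_state(); print(s['position'],s['width'],s['contact_force'],s['moment'])
E
```

```text
[0.50417494 0.21820981 0.18767717] 0.009290878673517326 [ 0.88980176  0.79723238 -3.94553039] [ 0.09210637  0.00517694 -0.02208934]
```

View pics/s4c.png

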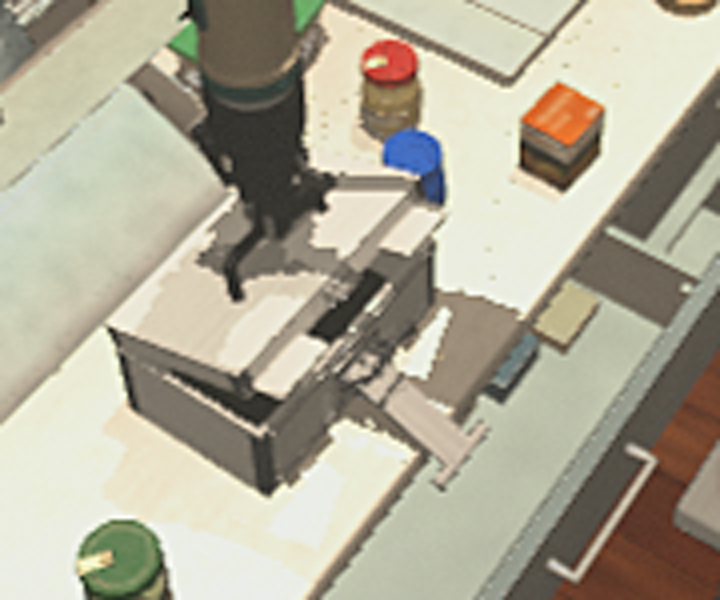

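```bash
cat >> h.py <<'E'
def lidang(d,W,x0=.36,z0=.115):
    # lid top strip: left side points
    m=(W[...,1]>.285)&(W[...,1]<.335)&(W[...,0]>x0)&(W[...,0]<.66)&(W[...,2]>z0)&(W[...,2]<.3)&(d['range_z']>0)
    p=W[m][:,[0,2]]; c,s,v=np.linalg.svd(p-p.mean(0)); 
    return len(p),np.degrees(np.arctan2(-v[0,1],v[0,0])%np.pi),p.min(0),p.max(0)
E
python3 - <<'E'
from h import *
d=dict(np.load('pics/s4.npz')); W=world(d); print(lidang(d,W,x0=.43))
m=(W[...,1]>.285)&(W[...,1]<.335)&(W[...,0]>.36)&(W[...,0]<.62)&(W[...,2]>.1)&(d['range_z']>0)
p=W[m];
for x in np.arange(.37,.62,.02):
    q=p[abs(p[:,0]-x)<.01]
    if len(q): print(x.round(2),len(q),np.median(q[:,2]),q[:,2].max())
E
```

```text
(571, np.float64(14.905454191199505), array([0.43006039, 0.11797714]), array([0.5816485 , 0.16874187]))
0.41 71 0.15370591360882596 0.15904226108552713
0.43 114 0.15065734092777616 0.1663236621836397
0.45 83 0.1628153572893716 0.16874187057062406
0.47 77 0.15674478035529107 0.16357253864550042
0.49 110 0.15134564675640635 0.5528913923032002
0.51 111 0.14588050004728464 0.5530001916845402
0.53 68 0.13821473430124048 0.5410867935910064
0.55 62 0.13036614073022612 0.13716377504200838
0.57 64 0.12382870818317498 0.1307679631905669
0.59 3 0.11850921429649947 0.12051123161175895
```

Request:
arm_command(
  commands=[
    [0,[0.8,0,0.56],0],
    [0,[0.85,0,0.49],0],
    [0,[0.89,0,0.41],0],
    [0,[0.93,0,0.33],0],
    [0,[0.95,0,0.25],0],
    [0,[0.97,0,0.17],0],
    [0,[0.98,0,0.08],0],
    [0,[0.99,0,0.0],0],
    [0,[0,0,0],0],
  ],
)

```text
clock: 6.8
position: [0.5789, 0.2175, 0.2135]
ee_rot: [-0.707, 0.707, -0.003, 0.006]
contact_force: [-2.4, -1.7, 5.7]
width: 0.0093
```

```bash
python3 - <<'E'
from h import *
d=snap('scene','pics/s5.png');W=world(d)
cv2.imwrite('pics/s5c.png',cv2.resize(cv2.imread('pics/s5.png')[170:320,220:400],None,fx=4,fy=4,interpolation=cv2.INTER_CUBIC))
s=manip.get_state(); print(s['position'],s['width'],s['contact_force'],s['moment'])
m=(W[...,1]>.27)&(W[...,1]<.335)&(W[...,0]>.36)&(W[...,0]<.65)&(W[...,2]>.1)&(d['range_z']>0)&(W[...,2]<.32)
p=W[m]; 
for x in np.arange(.37,.66,.02):
    q=p[abs(p[:,0]-x)<.01]
    if len(q): print(x.round(2),len(q),np.median(q[:,2]),q[:,2].max())
E
```

```text
[0.57893378 0.21752596 0.21355393] 0.009197697526464535 [-2.20383049 -2.33262342  5.44692729] [-0.26779293  0.62507315 -0.03182715]
0.49 48 0.24893338375188756 0.25507280885880856
0.51 132 0.23067525116014956 0.2392102013882381
0.53 8 0.23540493066771223 0.23610967770468452
0.55 16 0.19821203347706756 0.20160419847582342
0.57 21 0.2054579817040184 0.21570462548289418
```

View pics/s5c.png

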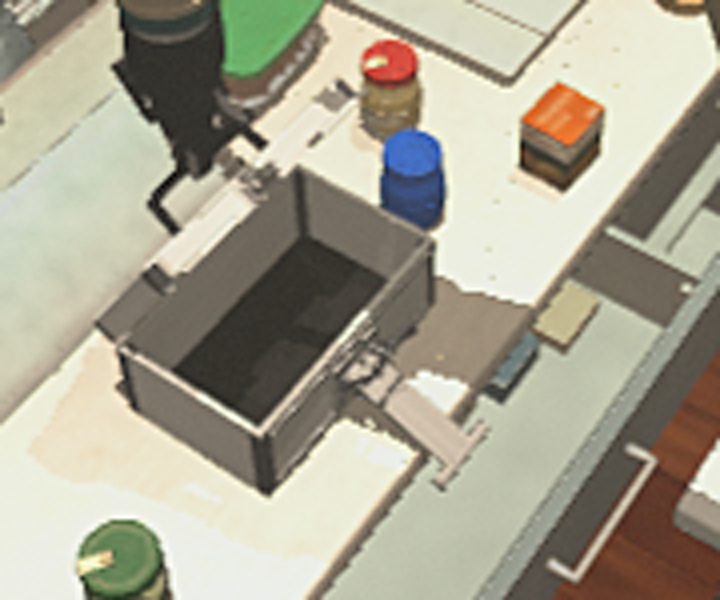

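Request:
arm_command(
  commands=[
    [2.2,[0,0,0],0],
    [2.2,[0,0,0],0],
    [2.2,[0,0,1.5],0],
    [2.2,[0,0,3],0],
    [2.2,[0,0,5],0],
    [0,[0,0,5],0],
    [0,[-5,0,0],0],
    [0,[-5,0,0],0],
    [0,[-5,0,0],0],
    [0,[-1.5,4.5,0],0],
    [0,[0,3.7,0],0],
  ],
)

```text
clock: 7.95
position: [0.4098, 0.3006, 0.3569]
ee_rot: [0.708, -0.706, 0.003, -0.005]
contact_force: [1.4, 0.5, 0.1]
width: -0.0002
```

```bash
python3 - <<'E'
from h import *
d=snap('scene','pics/s6.png');W=world(d)
cv2.imwrite('pics/s6c.png',cv2.resize(cv2.imread('pics/s6.png')[170:320,220:400],None,fx=4,fy=4,interpolation=cv2.INTER_CUBIC))
s=manip.get_state(); print(s['position'],s['width'],s['contact_force'],s['moment'])
for dd in [d,manip.get_image('top')]:
  W=world(dd)
  m=(W[...,1]>.1)&(W[...,1]<.335)&(W[...,0]>.44)&(W[...,0]<.68)&(W[...,2]>.15)&(dd['range_z']>0)&(W[...,2]<.29)
  p=W[m]; print()
  for x in np.arange(.45,.68,.02):
    q=p[abs(p[:,0]-x)<.01]
    if len(q): print(x.round(2),len(q),np.median(q[:,2]),q[:,2].max())
E
```

```text
[0.41133632 0.30670369 0.35613253] 1.62211772671776e-06 [1.641951   5.63353725 1.3172503 ] [ 0.1455311  -0.04825625  0.00515535]

0.49 80 0.2483800243716455 0.2542031627663176
0.51 266 0.23158722037325885 0.24330961686313549
0.53 13 0.2348590966150659 0.23586913015938238
0.55 19 0.19816870314783236 0.20555466993109547
0.57 93 0.20958195238208896 0.21513491282750669
0.59 10 0.20966999104680778 0.2110551185177892
0.67 94 0.2157354618687094 0.2205844128093943

0.49 107 0.2469466013139981 0.2578108056851915
0.51 331 0.2316221898470387 0.24771383674943512
0.53 129 0.2256046340388667 0.24108189546895942
0.55 129 0.19334603649943247 0.20920977651744518
0.57 149 0.2010779317943908 0.2222498302630537
0.59 17 0.20955468670877148 0.21769131789417812
0.67 47 0.21852093422161803 0.22450857847271208
```

View pics/s6c.png

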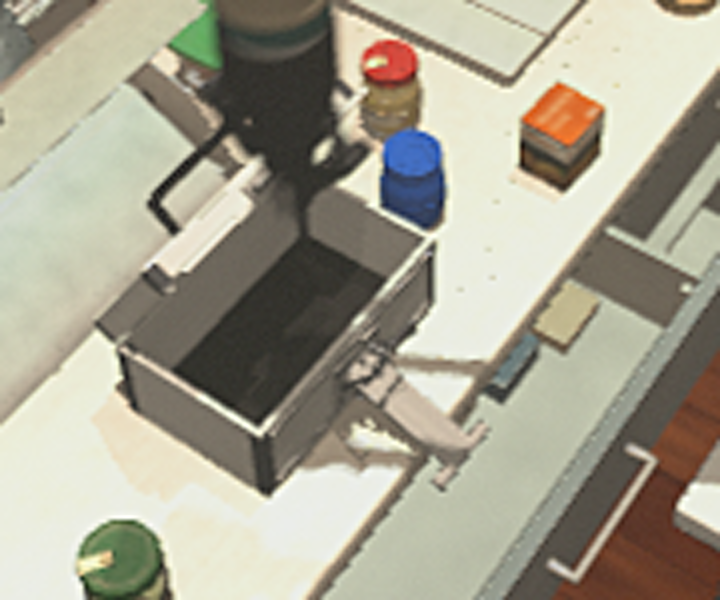

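Request:
arm_command(
  commands=[
    [0,[0,-0.3,-4.5],0],
    [0,[0,0,-4.5],0],
    [0,[0,0,-2],0],
    [0,[2.5,0,0],0],
    [0,[2,0,0],0],
    [0,[1.2,0,0],0],
    [0,[1.5,0,0],0],
    [0,[1.5,0,0],0],
    [0,[1.5,0,0],0],
    [0,[1.5,0,0],0],
    [0,[1.5,0,0],0],
    [0,[0,0,0],0],
  ],
)

```text
clock: 9.25
position: [0.5519, 0.2969, 0.2529]
ee_rot: [0.708, -0.706, -0.002, -0.011]
contact_force: [0.3, -3.5, 25.0]
width: -0.0001
```

```bash
python3 - <<'E'
from h import *
d=snap('scene','pics/s7.png');W=world(d)
cv2.imwrite('pics/s7c.png',cv2.resize(cv2.imread('pics/s7.png')[170:320,220:400],None,fx=4,fy=4,interpolation=cv2.INTER_CUBIC))
s=manip.get_state(); print(s['position'],s['width'],s['contact_force'],s['moment'])
E
```

```text
[0.55152569 0.29693171 0.25284406] 0.00010919509513656375 [ 1.27789786 -4.70952031 23.75863067] [-0.55322335 -0.53253564 -0.07746968]
```

View pics/s7c.png

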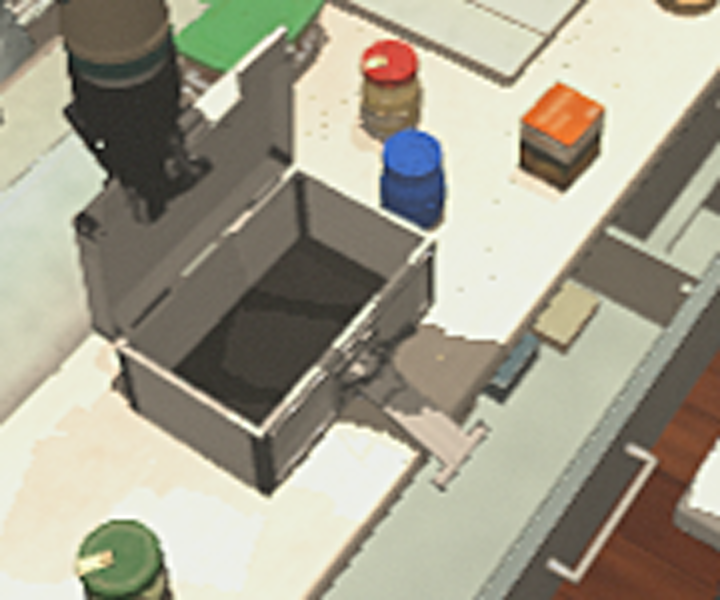

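Request:
arm_command(
  commands=[
    [0,[-1,0,0.8],0],
    [0,[-0.5,0,0.8],0],
    [0,[0,0,0],0],
  ],
)

```text
clock: 9.6
position: [0.5297, 0.2974, 0.2619]
ee_rot: [0.707, -0.707, 0.003, -0.005]
contact_force: [-0.1, -0.4, -0.2]
width: -0.0001
```

```bash
python3 - <<'E'
from h import *
d=snap('scene','pics/s8.png')
s=manip.get_state(); print(s['position'],s['width'],s['contact_force'],s['moment'])
for dd in [d,manip.get_image('top')]:
  W=world(dd)
  m=(W[...,1]>.1)&(W[...,1]<.335)&(W[...,0]>.47)&(W[...,0]<.68)&(W[...,2]>.1)&(dd['range_z']>0)&(W[...,2]<.29)&(abs(W[...,1]-.22)>.04)
  p=W[m]; p=p[(p[:,1]<.24)]; print()
  for z in np.arange(.11,.29,.02):
    q=p[abs(p[:,2]-z)<.01]
    if len(q): print(z.round(2),len(q),np.median(q[:,0]),q[:,0].min(),q[:,0].max())
E
```

```text
[0.52968247 0.29732785 0.2610305 ] -0.0003212196280921578 [-0.04578897 -0.31070908 -0.78145522] [ 0.0230631  -0.04599948  0.01922373]

0.11 120 0.5884707177572399 0.5699421104708366 0.5965350475944977
0.13 66 0.5916806670306692 0.5713526434765508 0.5951384290412336
0.15 62 0.5904727262869403 0.5671539469308564 0.5951305562068618
0.17 84 0.588713404826744 0.5673503070486471 0.5931693174572413
0.19 68 0.5875483633965575 0.5633151328806426 0.5911589723135207
0.21 32 0.5806942543490916 0.5647203190611395 0.6752456625534768
0.23 12 0.5649232514552058 0.5626605552938942 0.5714463794664814
0.25 108 0.5645542854410786 0.5602110947771767 0.5900147107022149
0.27 58 0.561664684622904 0.5570353511276143 0.5656199573040038

0.11 83 0.586344917208626 0.5397837098245681 0.5976241481392751
0.13 21 0.5947445213892546 0.5926478786815239 0.5965744134108972
0.15 24 0.5934605446005445 0.5908012890966695 0.5957280055660122
0.17 17 0.5913124587829546 0.5884172696242425 0.5940397058463304
0.19 14 0.6237845394285253 0.5674782307377487 0.6300345517097684
0.21 22 0.6766974595014066 0.6092669037050628 0.6799642628125585
0.23 7 0.5885250517329895 0.5648479832525259 0.6762506494037414
0.25 93 0.5809365375299851 0.5602247194449638 0.591132140179285
0.27 44 0.5637294273625897 0.5603426532156922 0.568389168250759
```

Request:
arm_command(
  commands=[
    [0,[1,0,0.4],0],
    [0,[1,0,0],0],
    [0,[0.8,0,0],0],
    [0,[0.6,0,0],0],
    [0,[0,0,0],0],
  ],
)

```text
clock: 10.2
position: [0.5647, 0.2971, 0.2643]
ee_rot: [-0.707, 0.707, -0.004, 0.005]
contact_force: [-0.5, 0.1, -0.4]
width: 0.0001
```

Request:
arm_command(
  commands=[
    [0,[0.5,0,0],0],
    [0,[0.4,0,0],0],
    [0,[0,0,0],0],
  ],
)

```text
clock: 10.5
position: [0.5728, 0.2971, 0.2645]
ee_rot: [-0.707, 0.707, -0.004, 0.004]
contact_force: [-0.8, -0.0, 0.0]
width: -0.0
```

```bash
cat > lid.py <<'E'
from h import *
import sys
d=snap('scene',sys.argv[1]); W0=world(d)
cv2.imwrite(sys.argv[1][:-4]+'c.png',cv2.resize(cv2.imread(sys.argv[1])[150:320,210:400],None,fx=3.5,fy=3.5,interpolation=cv2.INTER_CUBIC))
s=manip.get_state(); print(s['clock'],s['position'],s['width'],s['contact_force'])
m=(W0[...,1]>.1)&(W0[...,1]<.2)&(W0[...,0]>.55)&(W0[...,0]<.62)&(W0[...,2]>.125)&(d['range_z']>0)&(W0[...,2]<.2)
p=W0[m]; p=p[p[:,0]>np.median(p[:,0])-.006]; p=p[p[:,0]<np.median(p[:,0])+.006]
k=np.polyfit(p[:,2],p[:,0],1); print(len(p),'lid angle deg',90+np.degrees(np.arctan(k[0])))
E
python3 lid.py pics/s9.png
```

```text
10.55 [0.5727684  0.29714719 0.26472868] -4.660452405334079e-05 [-0.45404434 -0.78815875  0.28498132]
342 lid angle deg 92.89439795440124
```

View pics/s9c.png

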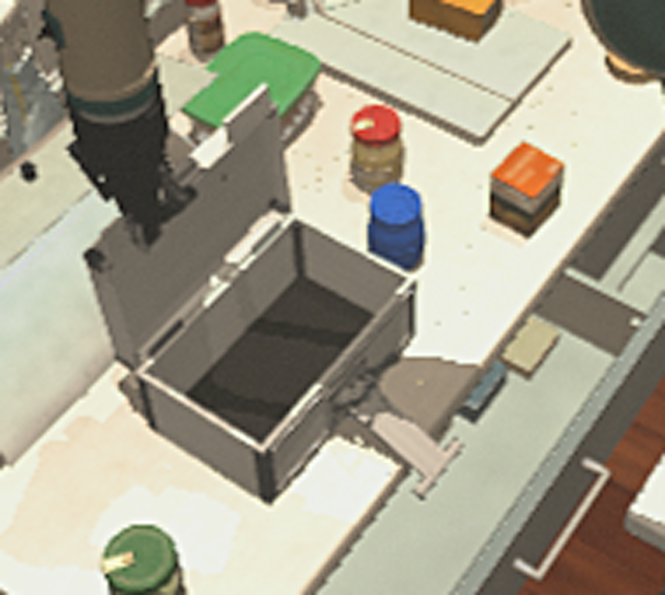

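Request:
arm_command(
  commands=[
    [0,[-4.5,0,0],0],
    [0,[-4.5,0,0],0],
    [4,[-4.5,0,2],0],
    [8.5,[0,-3,3],0],
    [8.5,[-0.3,-4.9,0],-0.03],
    [8.5,[-0.3,-4.9,0],-0.03],
    [8.5,[-0.3,-4.9,0],0],
    [8.5,[-0.3,-4.9,0],0],
    [8.5,[-0.3,-4.9,0],0],
    [8.5,[-0.3,-4.9,0],0],
    [8.5,[-0.3,-4.9,0],0],
    [8.5,[0,-2.8,0],0],
  ],
)

```text
clock: 11.75
position: [0.4161, -0.1072, 0.3156]
ee_rot: [-0.706, 0.708, -0.026, 0.027]
contact_force: [-0.1, -0.5, 0.2]
width: 0.0847
```

Request:
arm_command(
  commands=[
    [8.5,[0,0,0],0],
    [8.5,[0,0,-4.9],0],
    [8.5,[0,0,-4.9],0],
    [8.5,[0,0,-4.5],0],
    [8.5,[0,0,0],0],
    [8.5,[0,0,0],0],
  ],
)

```text
clock: 12.35
position: [0.417, -0.1034, 0.1727]
ee_rot: [0.707, -0.707, 0.025, -0.025]
contact_force: [0.5, -0.3, 0.1]
width: 0.0849
```

```bash
python3 - <<'E'
from h import *
d=snap('scene','pics/s10.png');W=world(d)
cv2.imwrite('pics/s10c.png',cv2.resize(cv2.imread('pics/s10.png')[150:260,280:440],None,fx=4.5,fy=4.5,interpolation=cv2.INTER_CUBIC))
s=manip.get_state(); print(s['position'],s['width'],s['ee_rot'],s['contact_force'])
E
```

```text
[ 0.41819701 -0.10398177  0.17397268] 0.08483032803812662 [-0.70619881  0.70711511 -0.02382093  0.02653373] [ 1.33431494 -0.5013273  -0.43459511]
```

View pics/s10c.png

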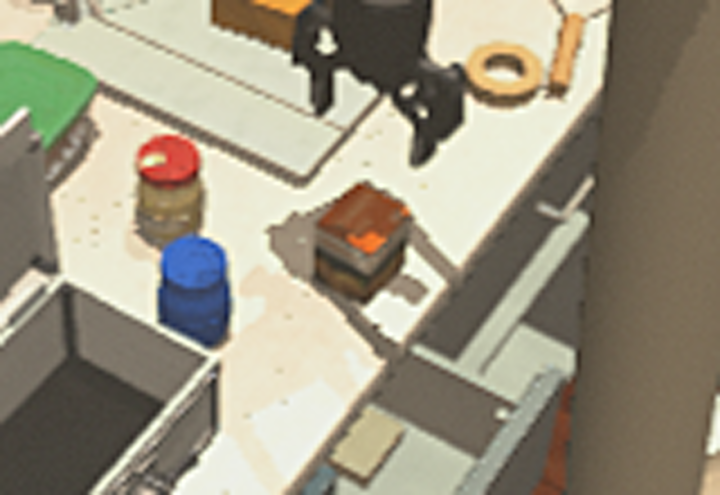

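Request:
arm_command(
  commands=[
    [8.5,[-0.1,0,-4],0],
    [8.5,[0,0,-4],0],
    [8.5,[0,0,-2.5],0],
    [8.5,[0,0,-1.9],0],
    [8.5,[0,0,0],0],
    [0,[0,0,0],0],
    [0,[0,0,0],0],
    [0,[0,0,0],0],
    [0,[0,0,0],0],
    [0,[0,0,0],0],
  ],
  grip_force=25,
)

```text
clock: 13.4
position: [0.4178, -0.1047, 0.0501]
ee_rot: [-0.706, 0.707, -0.023, 0.028]
contact_force: [1.5, 1.5, 6.5]
width: 0.0566
```

Request:
arm_command(
  commands=[
    [0,[0,0,0],0],
    [0,[0,0,2],0],
    [0,[0,0,4],0],
    [0,[0,0,4],0],
    [0,[0,0,4],0],
    [0,[0,0,4],0],
    [0,[0,0,0],0],
    [0,[0,0,0],0],
  ],
)

```text
clock: 14.2
position: [0.4155, -0.1038, 0.2292]
ee_rot: [-0.706, 0.707, -0.024, 0.026]
contact_force: [-0.5, -0.2, -1.1]
width: 0.0564
```

```bash
python3 - <<'E'
from h import *
d=snap('scene','pics/s11.png');W=world(d)
cv2.imwrite('pics/s11c.png',cv2.resize(cv2.imread('pics/s11.png')[120:260,280:440],None,fx=4.2,fy=4.2,interpolation=cv2.INTER_CUBIC))
s=manip.get_state(); print(s['position'],s['width'],s['ee_rot'],s['contact_force'])
E
```

```text
[ 0.4146211  -0.10342904  0.22778436] 0.05628936862128016 [ 0.70668678 -0.70661141  0.02555703 -0.02531697] [-0.72742947 -0.03895121 -2.01384965]
```

View pics/s11c.png

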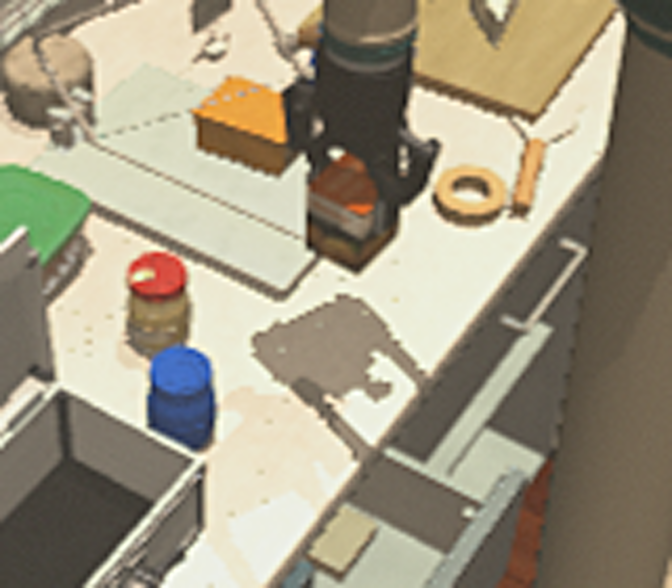

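Request:
arm_command(
  commands=[
    [0,[0.5,2.5,0],0.02],
    [0,[1,4.5,0],0.02],
    [0,[1,4.5,0],0.02],
    [0,[1,4.5,0],0],
    [0,[1,4.5,0],0],
    [0,[1,4.5,0],0],
    [0,[1,4.5,0],0],
    [0,[0.9,2.8,0],0],
    [0,[0,0,0],0],
    [0,[0,0,0],0],
    [0,[0,0,-4],0],
    [0,[0,0,-2],0],
  ],
)

```text
clock: 15.45
position: [0.4872, 0.2173, 0.1651]
ee_rot: [-0.706, 0.708, -0.006, 0.003]
contact_force: [-1.0, -1.2, -1.8]
width: 0.0562
```

```bash
python3 lid.py pics/s12.png
```

```text
15.5 [0.48533577 0.21662018 0.1622577 ] 0.05638571785604011 [-0.10943554 -0.59138268 -2.98229795]
87 lid angle deg 93.93448764736587
```

View pics/s12c.png

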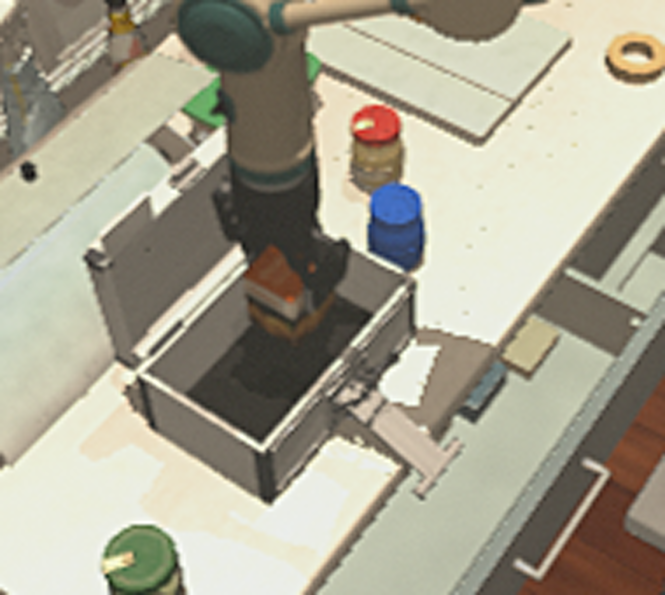

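Request:
arm_command(
  commands=[
    [0,[0,0,0],0],
    [0,[0.3,0,-3],0],
    [0,[0,0,-3],0],
    [0,[0,0,-2],0],
    [0,[0,0,0],0],
    [0,[0,0,0],0],
  ],
)

```text
clock: 16.1
position: [0.4934, 0.219, 0.0892]
ee_rot: [0.707, -0.707, 0.004, -0.005]
contact_force: [-0.0, 0.5, -1.1]
width: 0.0561
```

Floor contact is expected at TCP z ≈ 0.055.

Request:
arm_command(
  commands=[
    [0,[0,0,-1.5],0],
    [0,[0,0,-1],0],
    [0,[0,0,-0.6],0],
    [0,[0,0,0],0],
    [0,[0,0,0],0],
  ],
)

```text
clock: 16.6
position: [0.4928, 0.2193, 0.0574]
ee_rot: [0.707, -0.707, 0.004, -0.005]
contact_force: [-0.4, 0.4, -1.7]
width: 0.0561
```

Request:
arm_command(
  commands=[
    [0,[0,0,-0.2],0],
    [0,[0,0,-0.1],0],
    [0,[0,0,0],0],
  ],
)

```text
clock: 16.9
position: [0.4931, 0.2195, 0.0552]
ee_rot: [0.707, -0.707, 0.004, -0.005]
contact_force: [-2.5, 0.2, 4.7]
width: 0.0562
```

Request:
arm_command(
  commands=[
    [6.2,[0,0,0],0],
    [7.2,[0,0,0],0],
    [7.2,[0,0,0],0],
    [7.2,[0,0,0],0],
    [7.2,[0,0,1],0],
    [7.2,[0,0,2],0],
    [7.2,[0,0,4],0],
    [7.2,[-0.5,0,4.5],0],
    [7.2,[-1,0,4.5],0],
    [7.2,[-1,0,4.5],0],
    [7.2,[-2,0,4],0],
    [7.2,[-4.5,0,0],0],
  ],
)

```text
clock: 18.1
position: [0.4063, 0.2203, 0.3047]
ee_rot: [0.709, -0.706, 0.0, -0.009]
contact_force: [-0.9, 1.0, -0.4]
width: 0.0721
```

Request:
arm_command(
  commands=[
    [7.2,[-2,-4.5,0],0],
    [7.2,[-1,-4.8,0],0],
    [7.2,[0,-4.9,0],0],
    [7.2,[0,-4.9,0],0],
    [7.2,[0,0,0],0],
    [7.2,[0,0,0],0],
  ],
)

```text
clock: 18.7
position: [0.3717, 0.0275, 0.299]
ee_rot: [0.707, -0.707, 0.006, -0.005]
contact_force: [-0.6, 0.9, 0.5]
width: 0.0721
```

```bash
python3 lid.py pics/s13.png; python3 - <<'E'
from h import *
d=dict(np.load('pics/s13.npz')); W=world(d); t=snap('top','pics/t13.png'); Wt=world(t)
cv2.imwrite('pics/t13c.png',cv2.resize(cv2.imread('pics/t13.png')[130:250,195:375],None,fx=4.4,fy=4.4,interpolation=cv2.INTER_CUBIC))
for n,D,w in(('s',d,W),('t',t,Wt)):
    for nm,z,x,y in [('carton',(.066,.085),(.44,.55),(.16,.28)),('red',(.075,.12),(.53,.65),(-.12,0)),('green',(.09,.12),(.38,.52),(.4,.56)),('bar',(-.005,.02),(.295,.325),(.17,.27))]:
        m=(w[...,2]>z[0])&(w[...,2]<z[1])&(w[...,0]>x[0])&(w[...,0]<x[1])&(w[...,1]>y[0])&(w[...,1]<y[1])&(D['range_z']>0)
        p=w[m]
        if len(p)>5: r=cv2.minAreaRect(p[:,:2].astype(np.float32)); print(n,nm,len(p),np.round(r[0],3),np.round(r[1],3),'z',np.median(p[:,2]).round(4),p[:,2].std().round(4))
E
```

```text
18.75 [0.37184042 0.02852417 0.29893611] 0.07191288831559987 [0.00561462 0.6473447  0.24407515]
343 lid angle deg 93.05658540792649
s carton 283 [0.49 0.22] [0.059 0.064] z 0.0736 0.0026
s red 144 [ 0.581 -0.059] [0.049 0.058] z 0.0842 0.003
s green 366 [0.442 0.485] [0.061 0.06 ] z 0.1079 0.0036
s bar 90 [0.316 0.225] [0.071 0.016] z 0.0113 0.0037
t carton 104 [0.492 0.214] [0.062 0.056] z 0.0756 0.0042
t red 147 [ 0.582 -0.063] [0.054 0.053] z 0.0864 0.0043
t green 192 [0.443 0.479] [0.064 0.059] z 0.1081 0.0058
```

View pics/s13c.png

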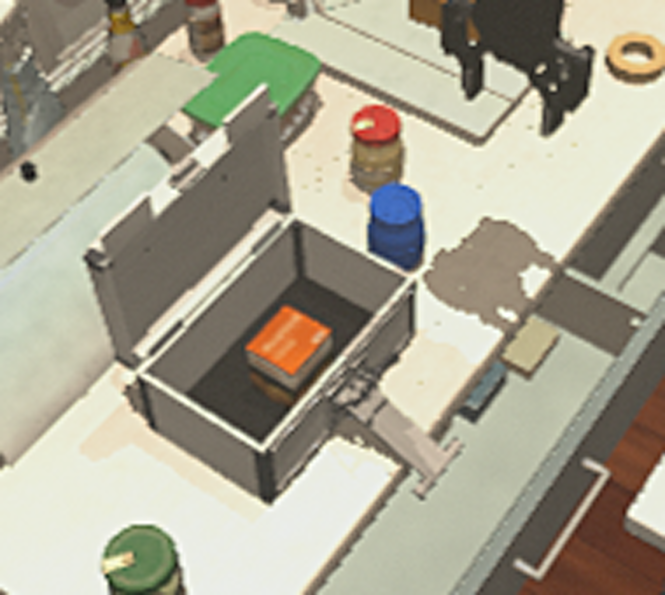

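View pics/t13c.png

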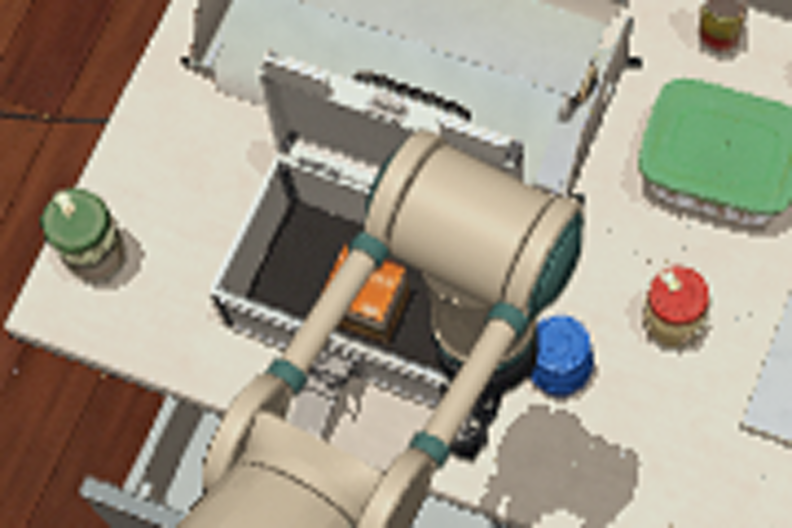

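The scene picture shows the carton upright in the case (crop pixel 290,340), the lid back and the lever down. The jars are unmoved and the gripper is in free air, so I am handing the job in.

```bash
python3 -c "
from rig import manip
print(manip.sign_off())"
```

```text
the job is handed in; nothing more can be done
None
```

I opened the latch, raised the lid fully and stood the carton upright inside the case. I handed the job in at about 18.8 s of the 64 s allowed; the hand-in gives no verdict.

**How it was done**
- **Latch:** I pulled the bar forward from behind with the closed fingers until it snapped open.
- **Lid:** I gripped the handle and swung the lid to about 60°, let go, then pushed it back by the left lip.
- **Carton:** I lifted it from the worktop, lowered it until it touched the case floor, and released it.

**What the last checks showed**
- **Latch:** the lever is down, with its bar about 11 mm above the worktop, as expected for fully open.
- **Lid:** it stands at about 93° (1.62 rad).
- **Carton:** its top is level at about 74 mm, where a carton standing on the case floor should be. It sits near (0.49, 0.22) in world x, y, close to the middle of the case.
- **Jars:** the red-lidded and green-lidded jars are within about 3 mm of where they started. The blue look-alike was not touched.
- **Robot:** the gripper was clear of everything, with forces below 1 N.

**What went less well**
- On the first lid push, the lip caught under the gripper and pressed up with about 25 N, below the 40 N limit. I backed off, raised the tool about 2 cm and pushed again with almost no force.
- The two cameras disagree by about 6 mm in y on where the carton and the green-lidded jar stand. That is more than the stated 2 mm calibration, but well inside the margins for the carton.

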